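# Tighten the window ring of a clinic desk reader with a pin spanner

## Task

The window on top of the desk reader is held by a recessed metal ring with two small holes, and the ring has worked loose. Take the two-pin spanner from its rest, feel its pins well down into the ring's two holes and turn the ring clockwise (seen from above) until it comes up against its stop, pressing so lightly that the spring under the ring is never squeezed flat, and easing off the twist once it stops so that the window is not strained. Then stand the spanner back in its rest, pins in the groove, let go, and leave the other things on the counter where they are.

Things in the scene. Friction and masses are not known exactly. Their poses are not given: they have to be found in the camera images.
- reader: White square desk reader fixed to the counter, 120 x 120 x 40 mm, with a round black collar on top (outer diameter 92, inner 70, rim 60 mm above the counter). Origin: centre of the underside; z up, x and y along its sides, yaw within 0.45 rad. In the collar, 5 mm below the rim, lies the bare metal retaining ring (outer diameter 67, inner 28, 10 mm thick) with two holes; its axis is the reader's z axis.
- port (a point): On the ring's axis, at the height of the ring's upper face when nothing presses on it. Has the reader's axes, does not turn with the ring. Ring holes: two, round, right through, 8 mm wide, 1 mm chamfer, centres 47 mm apart. Their direction is not measured: at the start the line through both is within 0.62 rad of the reader's x axis, either way; look, or rest the pins on the ring and turn until they drop in.
- rim (a point): On the same axis, at the collar's rim (5 mm above port). The spanner's bridge would meet the rim with the pins 10 mm deep in the holes. Pins rubbing on the ring's face at under about 8 N do not turn it.
- window (a point): On the same axis, centre of the glass window inside the ring (6 mm below port, 24 mm wide). The window is strained if the spanner bears on the reader and its ring with more than 40 N, all its contacts added up: pressing plus the push of both pins.
- ring (a joint): Angle in rad that the ring still is from its stop: 0 home against the stop, 0.8 to 1.1 at the start; falls as it turns clockwise seen from above. Turning takes about 0.25 N m (friction), more once the stop is met; the ring stays where it is left. It does not tell where the holes lie: the stop sits differently about the axis in each reader.
- ring_spring (a joint): How far the ring is pressed down on the wave spring under it, in m: 0 at rest, 0.005 squeezed flat. It takes 1.5 N to start and 1.5 N more per mm; from 0.0042 on (about 8 N) it counts as squeezed flat, which is not allowed. Pins standing on the ring's face push it down; when they drop into the holes it springs up round them.
- spanner: Steel two-pin spanner, about 0.12 kg, standing upright. Origin: midway between the pin tips; z up, x along the line of the pins. Pins 6 mm thick, flat tips with a 1 mm bevel, at x = -23.5 and 23.5 mm, 15 mm long. Bridge 66 x 20 mm from z = 15 to 27 mm; flat handle above it to z = 75 mm, 36 mm along x, 14 mm thick along y, gripped across the 14 mm. A half turn gives the same spanner.
- rest: Grey plastic spanner rest fixed to the counter, 96 mm along x, 52 mm along y, 24 mm high. Origin: centre of the underside; z up. In its top a groove along x, 12 mm wide, 80 long, 18 deep: the pins hang in it while the bridge lies on its two edges; the spanner's origin is then 9 mm above the rest's origin.
- tray_a: Bystander: open mint-green tray 100 x 65 x 22 mm. Origin: centre of the underside.
- tray_b: Bystander: a second tray like tray_a.
- tape_roll: Bystander: roll of tape lying flat, 52 mm wide, 20 mm high. Origin: centre of the underside.
- pill_jar: Bystander: white jar, 34 mm wide, 55 mm high. Origin: centre of the underside.
- penlight: Bystander: slim metal torch lying down, 118 mm long, 15 mm thick. Origin: underside, middle of its square barrel.
- pump_bottle: Bystander: red bottle with a white pump, 64 mm wide, 158 mm high. Origin: centre of the underside.
- ear_probe: Bystander: white hand-held ear thermometer lying down, 140 mm long, 26 mm high. Origin: underside, middle of its body.
Things that resemble listed ones, but are neither listed nor needed, are in the scene too. What is shaped like the spanner but blue or orange is not meant.

How it is judged:
On the way, in this order (a step that is already met when the one before it is completed fails the run):
1. the spanner is in the ring: upright over the ring's axis, both pins in the holes, tips at least 6 mm below the level of the ring's upper face (z of spanner in the frame of port below -0.006 m and horizontal distance between spanner and port below 0.004 m and angle between spanner's own z axis and vertical below 0.12 rad), for 0.2 s.
2. the ring is turned home against its stop (within 0.03 rad) with the spanner still in it (value of joint ring below 0.03 rad and z of spanner in the frame of port below -0.004 m and horizontal distance between spanner and port below 0.004 m), for 0.1 s.
At the end, for the whole second after the job is handed in: The ring is home (within 0.03 rad of its stop), and the spanner stands upright, released and still, in its rest with its pins in the groove and its bridge on the edges (origin 5 to 12 mm above the rest's origin, within 15 mm of its centre, tilt under 0.12 rad) (value of joint ring below 0.03 rad and z of spanner in the frame of rest between 0.005 and 0.012 m and horizontal distance between spanner and rest below 0.015 m and angle between spanner's own z axis and vertical below 0.12 rad and linear speed of spanner below 0.02 m/s and angular speed of spanner below 0.2 rad/s); the robot touches nothing.
It fails at once if the ring is pressed down until its spring is squeezed flat (more than 4.2 mm) (value of joint ring_spring above 0.0042 m).
It fails at once if the spanner bears on the reader or its ring with more than 40 N (contact force between spanner and reader above 40 N).
It fails at once if a bystander is moved by more than 20 mm (distance of any of tray_a, tray_b, tape_roll, pill_jar, penlight, pump_bottle, ear_probe from where it was at the start of the episode above 0.02 m).
It also fails if it takes over 67 s, if anything falls off the work surface, if the arm or the gripper's body presses on something with over 40 N, if the wrist force passes 120 N, or if a joint passes its speed limit or range.

## Robot

A 7-joint arm with a two-finger parallel gripper is mounted at the origin on the work surface. World frame = base frame: x ahead of the robot, y to its left, z up, the work surface at z = 0. Lengths are in m, angles in rad, forces in N, time in s.
With the tool pointing down it reaches from about 0.35 to 0.9 m from the base axis. Payload 19.9 kg.
Tool frame: the origin (TCP) lies on the centre line of the jaws, within the pads' length; the fingertips stand 19 mm ahead of it and the grasp point (between the pads) is the TCP; z points along the fingers, y is the direction in which the jaws open and shut (so a half turn about z gives the same grasp; the last joint's range is limited). The gripper opens to 94 mm and grips with 3 to 60 N. Pads are 16 mm wide; open, the fingers measure 119 mm over their backs; the gripper's body (75 mm by 177 mm) begins 78 mm behind the grasp point.
Start: joints at [-1.274, 0.417, -0.01, 1.614, 0.005, 1.111, -0.053], TCP at [0.207, 0.59, 0.224] pointing down, gripper open.
Joint ranges: [-2.81, 2.81], [-0.39, 2.02], [-1.27, 1.25], [0.06, 2.57], [-1.19, 4.33], [0.19, 2], [-2.82, 2.82]. Speed limits (rad/s): [1.89, 1.89, 2.39, 2.39, 3.01, 3.01, 3.01].

## Interface

Orientations are given as a 3x3 rotation matrix whose columns are the frame's x, y, z axes.
In Python, from bench import state, optics, job gives the robot as it stands. The module is installed in compiled form; this text tells all that it offers.
- The arm moves only by the shell command python3 -m inch 'ROWS'. ROWS is JSON, a list of rows, each an object with "slide": the shift along the tool's x, y, z in mm, a list of three; "dr": the turn, a rotation vector about the tool's x, y, z in degrees, a list of three; "claw": the closure in counts, from 0 (fully open) to 255 (shut). In form: [{"slide": [tx, ty, tz], "dr": [rx, ry, rz], "claw": claw}, ...]. A call has 1 to 20 rows; each row shifts and turns the commanded pose from where the row before left it, along the tool's axes as they then stand; what a row does not reach is not made up. A row lasts 1/8 s, in which the tool goes at most 62.5 mm and 10.7 degrees, less where a joint would pass 70% of its speed; a pose out of reach is approached as far as the arm can. A call with a gripper value outside its range is refused whole. The fingers move at their own pace and stop on an object; the grip force is fixed at half the most. Time passes only in rows, so rows that do not move let the fingers close. It gives the time, the measured TCP pose, the force and the opening at its end, in the units of the state.
- state(): the state, without advancing time (a new reading comes with each control period).
- optics.camera(name): name is "scene" or "top" or "wrist"; returns the picture (384x512x3 uint8, red, green, blue); there is no depth.
- optics.calibration(name): a dict with "K" (3x3 intrinsics, pixels), "R" (3x3) and "t" (3): a world point X has camera coordinates R X + t; the wrist camera has in their place "T_tool_cam" (4x4, takes a point from camera to tool coordinates, whose origin is the TCP and whose axes are the flange's). Camera axes: x right, y down, z forward; pixel columns grow to the right and rows downward; lengths in m; the calibration is good to about 2 mm. A picture is of the moment at which its call begins: read the wrist's pose just before it. calibration takes no time and is no camera call.
- job.close_job(): hands the job in, once; it reports no verdict.
The state is a dict: "time": time; "q": joint angles; "joint_vel": joint speeds; "effort": joint torques, N m; "tool_pos": TCP position; "ee_rot": TCP orientation; "wrist_force": force on the tool from outside, world axes, zero at the start; "torque": the same for the moment, N m; "opening": opening from 0.0 (shut) to 1.0 (fully open).
Only numpy, scipy, OpenCV 4.12 (cv2) and the standard library are available. Lean on these libraries where they do the work, as an engineer would, in place of code of your own. Each camera call takes 0.05 s, during which the arm holds its last target.

## Working session

There is one attempt and no reset: what is moved stays moved. The work goes in short steps, Python scripts to look and compute and a shell command to move; the robot and the scene stay as the last step left them, time stands still between calls to the robot, and variables do not carry over. Pictures are saved under pics/ and viewed, and the job is handed in when it is done.

```bash
mkdir -p pics
python3 - <<'E'
from bench import state, optics
import cv2, numpy as np
s=state(); print({k:np.round(v,4).tolist() for k,v in s.items()})
for n in ["scene","top","wrist"]:
    im=optics.camera(n); cv2.imwrite(f"pics/{n}0.png",im[:,:,::-1])
    c=optics.calibration(n); print(n,{k:np.round(v,4).tolist() for k,v in c.items()})
E
```

```text
{'time': 0.0, 'q': [-1.2745, 0.4179, -0.0103, 1.6142, 0.0047, 1.1107, -0.053], 'joint_vel': [0.0, 0.0011, 0.001, 0.0026, -0.0007, 0.0015, -0.0011], 'effort': [-0.0032, -85.1256, 0.6371, -42.5996, -0.0489, 0.0185, 0.0001], 'tool_pos': [0.207, 0.5893, 0.2238], 'ee_rot': [[-0.9435, 0.3314, -0.0003], [0.3314, 0.9435, -0.0011], [-0.0001, -0.0012, -1.0]], 'wrist_force': [-0.4102, -0.2366, 0.3313], 'torque': [-0.0281, -0.0124, -0.0528], 'opening': 0.9975}
scene {'K': [[350.689, 0.0, 250.8121], [0.0, 350.689, 186.4314], [0.0, 0.0, 1.0]], 'R': [[-0.2575, 0.9662, -0.0145], [0.6195, 0.1535, -0.7698], [-0.7416, -0.2072, -0.6381]], 't': [0.1884, -0.2979, 1.2603]}
top {'K': [[410.091, 0.0, 252.5399], [0.0, 410.091, 191.8254], [0.0, 0.0, 1.0]], 'R': [[-0.0106, -0.9999, 0.0049], [-0.9817, 0.0095, -0.1902], [0.1901, -0.0068, -0.9817]], 't': [-0.0427, 0.5666, 0.7564]}
wrist {'K': [[326.8713, 0.0, 256.7554], [0.0, 326.8713, 190.3716], [0.0, 0.0, 1.0]], 'T_tool_cam': [[-0.0003, -0.9578, -0.2875, 0.0833], [1.0, -0.0002, -0.0004, 0.0002], [0.0003, -0.2875, 0.9578, -0.1611], [0.0, 0.0, 0.0, 1.0]]}
```

View pics/scene0.png

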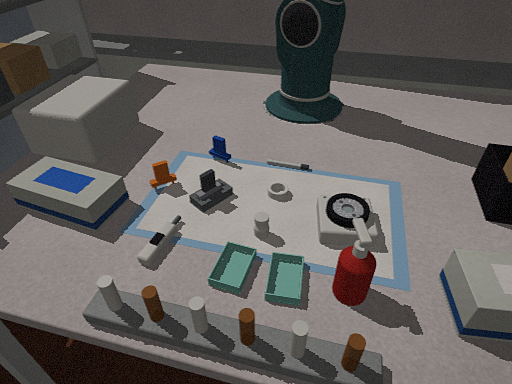

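View pics/top0.png

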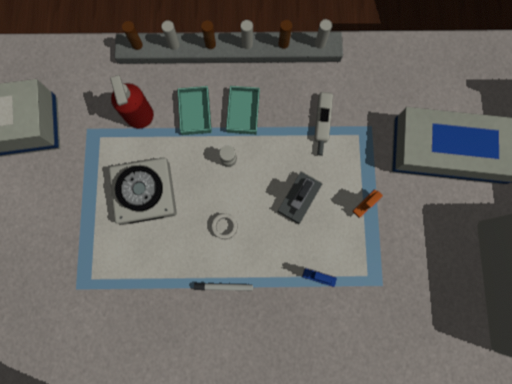

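View pics/wrist0.png

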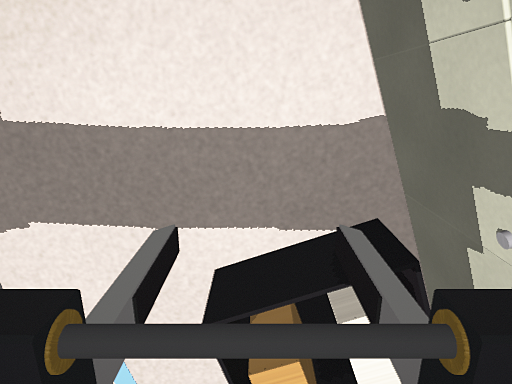

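The top view shows the reader at about (140,190) with the ring at (138,188). The dark spanner in its grey rest is at about (300,197), and the blue and orange decoys are at (320,278) and (368,204). I'll enlarge both spots next.

```bash
cat > h.py <<'E'
import numpy as np, cv2
from bench import state, optics
def ray(name,uv,z,pose=None):
    c=optics.calibration(name);K=np.array(c["K"])
    d=np.linalg.inv(K)@np.array([uv[0],uv[1],1.])
    if name=="wrist":
        T=np.array(c["T_tool_cam"]);p,R=pose;p=np.array(p);R=np.array(R)
        o=p+R@T[:3,3]; d=R@T[:3,:3]@d
    else:
        R=np.array(c["R"]);t=np.array(c["t"]);o=-R.T@t;d=R.T@d
    return o+d*(z-o[2])/d[2]
def proj(name,X,pose=None):
    c=optics.calibration(name);K=np.array(c["K"])
    if name=="wrist":
        T=np.array(c["T_tool_cam"]);p,R=pose
        x=T[:3,:3].T@(np.array(R).T@(np.array(X)-p)-T[:3,3])
    else: x=np.array(c["R"])@X+np.array(c["t"])
    x=K@x; return x[:2]/x[2]
E
python3 - <<'E'
import cv2,numpy as np
im=cv2.imread("pics/top0.png")
a=cv2.resize(im[150:230,100:180],None,fx=5,fy=5,interpolation=cv2.INTER_CUBIC)
b=cv2.resize(im[155:235,260:340],None,fx=5,fy=5,interpolation=cv2.INTER_CUBIC)
cv2.imwrite("pics/c0.png",np.hstack([a,b]))
from h import *
print(ray("top",(138,188),.06),ray("top",(300,197),.024), ray("top",(300,193),.075))
E
```

```text
[0.57492668 0.17649511 0.06      ] [ 0.56032646 -0.14580143  0.024     ] [ 0.55900196 -0.13970975  0.075     ]
```

View pics/c0.png

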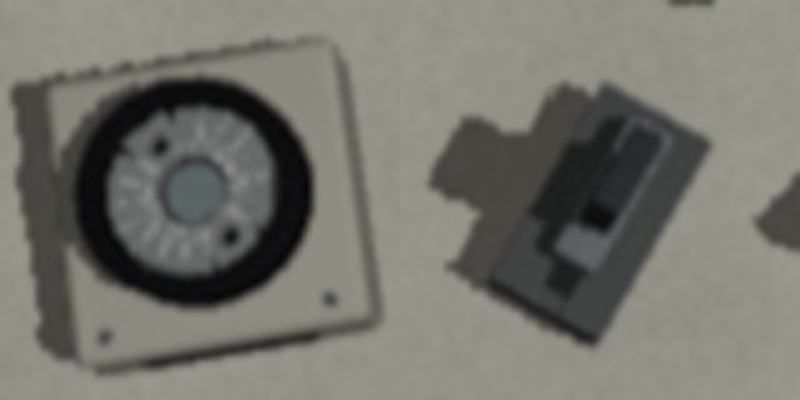

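Run:
```python
from h import *
c=lambda x,y:(260+(x-400)/5-.4,155+y/5-.4)
d=lambda x,y:(100+x/5-.4,150+y/5-.4)
P=[ray("top",c(*p),.024)[:2] for p in [(602,83),(710,143),(597,343),(490,278)]]
P=np.array(P);print(P,P.mean(0))
v=(P[0]-P[3])/2+(P[1]-P[2])/2; print("rest long",np.linalg.norm(v),np.degrees(np.arctan2(v[1],v[0])))
w=(P[1]-P[0])/2+(P[2]-P[3])/2; print("w",np.linalg.norm(w))
H=[ray("top",d(*p),.055)[:2] for p in [(160,146),(230,237)]];H=np.array(H);v=H[0]-H[1]
print("holes",H,H.mean(0),np.linalg.norm(v),np.degrees(np.arctan2(v[1],v[0])))
print("coll",ray("top",d(194,191),.06)[:2],"win",ray("top",d(194,192),.049)[:2])
Q=np.array([ray("top",d(*p),.04)[:2] for p in [(322,40),(378,325),(95,368),(48,88)]]);print(Q,Q.mean(0))
for a,b in [(0,1),(1,2),(2,3),(3,0)]:
  v=Q[b]-Q[a];print(np.linalg.norm(v),np.degrees(np.arctan2(v[1],v[0])))
s=state();R=np.array(s["ee_rot"]);print("tool x yaw",np.degrees(np.arctan2(R[1,0],R[0,0])), "y", np.degrees(np.arctan2(R[1,1],R[0,1])))
```

```text
[[ 0.6146929  -0.14757649]
 [ 0.58881393 -0.19133304]
 [ 0.50647456 -0.1420173 ]
 [ 0.53347111 -0.09928066]] [ 0.56086313 -0.14505187]
rest long 0.09523690629834734 -30.8283098248219
w 0.050687503564732755
holes [[0.59472564 0.19136142]
 [0.55772543 0.16217574]] [0.57622553 0.17676858] 0.04712556866474108 38.26628601037644
coll [0.57532025 0.17572741] win [0.577186   0.17875283]
[[0.64197658 0.1316656 ]
 [0.52429738 0.10583352]
 [0.50824122 0.21739886]
 [0.62278928 0.24235497]] [0.57432611 0.17431324]
0.12048108506509057 -167.61921494337054
0.11271479616918896 98.18960666481561
0.117235085024646 12.290734406734568
0.11234006114293416 -80.16586141124965
tool x yaw 160.6447924840862 y 70.64478915072453
```

```bash
python3 -m inch '[{"slide":[-36,-36,1],"dr":[0,0,0],"claw":0},{"slide":[-36,-36,1],"dr":[0,0,0],"claw":0},{"slide":[-36,-36,1],"dr":[0,0,0],"claw":0},{"slide":[-36,-36,1],"dr":[0,0,0],"claw":0},{"slide":[-36,-36,1],"dr":[0,0,0],"claw":0},{"slide":[-36,-36,1],"dr":[0,0,0],"claw":0},{"slide":[-36,-36,1],"dr":[0,0,0],"claw":0},{"slide":[-36,-36,1],"dr":[0,0,0],"claw":0},{"slide":[-36,-36,1],"dr":[0,0,0],"claw":0},{"slide":[-36,-36,1],"dr":[0,0,0],"claw":0},{"slide":[-36,-36,1],"dr":[0,0,0],"claw":0},{"slide":[-36,-36,1],"dr":[0,0,0],"claw":0},{"slide":[-36,-36,1],"dr":[0,0,0],"claw":0},{"slide":[-36,-36,1],"dr":[0,0,0],"claw":0},{"slide":[-36,-36,1],"dr":[0,0,0],"claw":0},{"slide":[-36,-36,1],"dr":[0,0,0],"claw":0},{"slide":[0,0,0],"dr":[0,0,6],"claw":0},{"slide":[0,0,0],"dr":[0,0,5.5],"claw":0},{"slide":[0,0,0],"dr":[0,0,0],"claw":0}]'
python3 - <<'E'
from h import *
s=state();print(s["time"],s["tool_pos"],np.round(s["ee_rot"],3).tolist(),np.round(s["q"],2),s["wrist_force"])
im=optics.camera("wrist")[:,:,::-1].copy();cv2.imwrite("pics/w1.png",im)
E
```

```text
time: 2.52
tool_pos: [0.5596, -0.1446, 0.2082]
ee_rot: [[-0.859, 0.512, -0.0], [0.512, 0.859, -0.0], [0.0, -0.0, -1.0]]
wrist_force: [-0.1, 0.6, -0.1]
opening: 1.0
2.525 [ 0.55958717 -0.14462729  0.20824864] [[-0.859, 0.512, -0.0], [0.512, 0.859, -0.0], [0.0, -0.0, -1.0]] [-0.22  0.39  0.54  1.77 -0.22  1.05  1.43] [-0.09404248  0.63551693 -0.06076178]
```

View pics/w1.png

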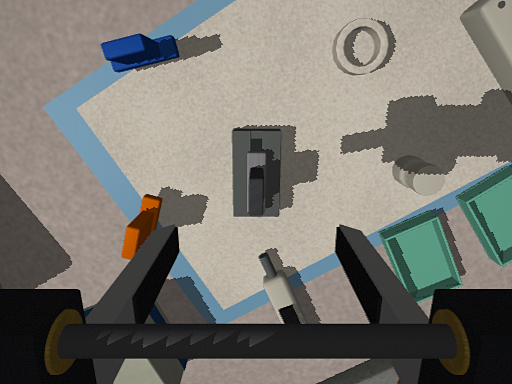

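The wrist view has the rest squarely aligned, with corners at about (233,128) to (280,216). The steel spanner is upright at (257,180).

Run:
```python
from h import *
im=cv2.imread("pics/w1.png")
cv2.imwrite("pics/w1c.png",cv2.resize(im[110:230,200:330],None,fx=5,fy=5,interpolation=cv2.INTER_CUBIC))
s=state();po=(s["tool_pos"],s["ee_rot"])
R=np.array(s["ee_rot"])
for z,uv in [(.024,(233,128)),(.024,(281,128)),(.024,(280,216)),(.024,(234,216))]:
    X=ray("wrist",uv,z,po);print(X,(R.T@(X-po[0]))*1e3)
```

```text
[ 0.50605534 -0.14127398  0.024     ] [ 47.65743048 -24.52124443 184.3594891 ]
[ 0.53165275 -0.0982169   0.024     ] [ 47.64557379  25.57006452 184.34563354]
[ 0.61653797 -0.14756666  0.024     ] [-50.53805413  26.50479143 184.32561856]
[ 0.58998407 -0.19224599  0.024     ] [-50.53258438 -25.46974776 184.33999366]
```

View pics/w1c.png

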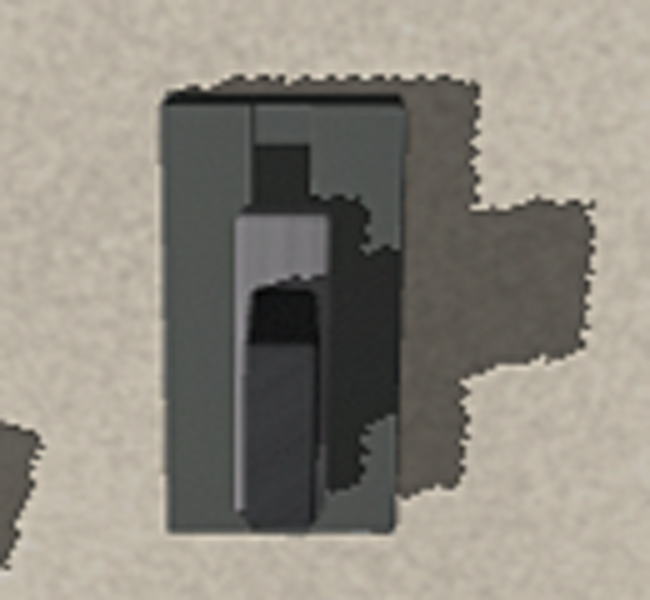

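Run:
```python
from h import *
s=state();po=(s["tool_pos"],s["ee_rot"]);R=np.array(s["ee_rot"])
for z,x,y in [(.084,247,344),(.084,315,344),(.084,280,526),(.036,237,213),(.036,329,213)]:
    X=ray("wrist",(200+x/5-.4,110+y/5-.4),z,po);print(z,X.round(4),((R.T@(X-po[0]))*1e3).round(1))
print(ray("wrist",(200+164/5-.4,110+105/5-.4),.024,po),ray("wrist",(200+404/5-.4,110+105/5-.4),.024,po))
```

```text
0.084 [ 0.5484 -0.1457  0.084 ] [  9.   -6.7 124.3]
0.084 [ 0.5547 -0.1352  0.084 ] [  9.    5.5 124.3]
0.084 [ 0.5816 -0.1586  0.084 ] [-26.1  -0.8 124.3]
0.036 [ 0.5337 -0.1405  0.036 ] [ 24.3  -9.8 172.4]
0.036 [ 0.5433 -0.1242  0.036 ] [ 24.3   9.2 172.3]
[ 0.5080143 -0.1432341  0.024    ] [ 0.53366951 -0.10007946  0.024     ]
```

```bash
python3 -m inch '[{"slide":[-8.5,-0.5,30],"dr":[0,0,0],"claw":0},{"slide":[0,0,40],"dr":[0,0,0],"claw":0},{"slide":[0,0,40],"dr":[0,0,0],"claw":0},{"slide":[0,0,20],"dr":[0,0,0],"claw":0},{"slide":[0,0,15],"dr":[0,0,0],"claw":0},{"slide":[0,0,0],"dr":[0,0,0],"claw":0},{"slide":[0,0,0],"dr":[0,0,0],"claw":255},{"slide":[0,0,0],"dr":[0,0,0],"claw":255},{"slide":[0,0,0],"dr":[0,0,0],"claw":255},{"slide":[0,0,0],"dr":[0,0,0],"claw":255},{"slide":[0,0,0],"dr":[0,0,0],"claw":255},{"slide":[0,0,0],"dr":[0,0,0],"claw":255}]'
python3 - <<'E'
from h import *
s=state();print(s["time"],s["tool_pos"],s["wrist_force"],s["opening"])
cv2.imwrite("pics/w2.png",optics.camera("wrist")[:,:,::-1]);
E
```

```text
time: 4.08
tool_pos: [0.5667, -0.1495, 0.0635]
ee_rot: [[-0.858, 0.513, -0.0], [0.513, 0.858, -0.0], [0.0, -0.0, -1.0]]
wrist_force: [-0.3, 0.7, 0.8]
opening: 0.393
4.075 [ 0.566707   -0.14949185  0.06348171] [-0.31442397  0.73386544  0.83224571] 0.3926489115951029
```

View pics/w2.png

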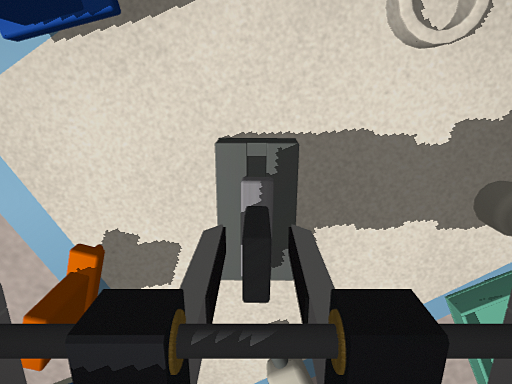

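Jaws are still closing on the dark handle at (257,255). I'll let them finish, then lift.

```bash
python3 -m inch '[{"slide":[0,0,0],"dr":[0,0,0],"claw":255},{"slide":[0,0,0],"dr":[0,0,0],"claw":255},{"slide":[0,0,0],"dr":[0,0,0],"claw":255},{"slide":[0,0,0],"dr":[0,0,0],"claw":255},{"slide":[0,0,0],"dr":[0,0,0],"claw":255},{"slide":[0,0,0],"dr":[0,0,0],"claw":255}]'
```

```text
time: 4.88
tool_pos: [0.5667, -0.1494, 0.0635]
ee_rot: [[-0.858, 0.513, -0.0], [0.513, 0.858, -0.0], [0.0, -0.0, -1.0]]
wrist_force: [0.4, -0.6, -2.0]
opening: 0.147
```

```bash
python3 -m inch '[{"slide":[0,0,-10],"dr":[0,0,0],"claw":255},{"slide":[0,0,-20],"dr":[0,0,0],"claw":255},{"slide":[0,0,-40],"dr":[0,0,0],"claw":255},{"slide":[0,0,-40],"dr":[0,0,0],"claw":255},{"slide":[0,0,-20],"dr":[0,0,0],"claw":255},{"slide":[0,0,0],"dr":[0,0,0],"claw":255},{"slide":[0,0,0],"dr":[0,0,0],"claw":255}]'
python3 - <<'E'
from h import *
s=state();print(s["time"],s["tool_pos"],s["wrist_force"],s["opening"])
im=optics.camera("wrist")[:,:,::-1].copy();cv2.imwrite("pics/w3.png",im)
cv2.imwrite("pics/w3c.png",cv2.resize(im[120:310,190:330],None,fx=3.1,fy=3.1,interpolation=cv2.INTER_CUBIC))
E
```

```text
time: 5.75
tool_pos: [0.5664, -0.1493, 0.1931]
ee_rot: [[-0.859, 0.513, -0.0], [0.513, 0.859, 0.0], [0.0, -0.0, -1.0]]
wrist_force: [-0.5, -0.4, -1.9]
opening: 0.149
5.75 [ 0.56641008 -0.14926355  0.19314328] [-0.46705718 -0.35135061 -1.90772953] 0.14887188555040626
```

View pics/w3c.png

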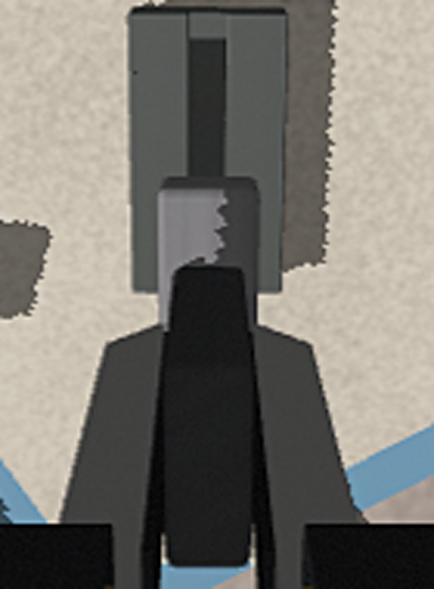

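The spanner is held and has left the groove. In the crop the bridge's front edge is at y≈178–190 and the rest spans (130–285, 12–292).

Run:
```python
from h import *
s=state();p=np.array(s["tool_pos"]);R=np.array(s["ee_rot"]);po=(p,R)
f=lambda x,y:(190+x/3.1-.35,120+y/3.1-.35)
z=p[2]
for n,zz,x,y in [("bridge top L",z-.0275,158,190),("bridge top R",z-.0275,257,190),("bridge bot",z-.0395,208,178),("handle top",z+.0205,175,267),("h",z+.0205,243,267),("h rear bot",z+.0205,208,566),("restFL",.024,130,13),("FR",.024,287,13),("RL",.024,133,293),("RR",.024,282,293),("grooveF",.024,207,38)]:
    X=ray("wrist",f(x,y),zz,po);print(n,X.round(4),((R.T@(X-p))*1e3).round(1))
```

```text
bridge top L [ 0.5334 -0.1406  0.1653] [32.7 -9.3 27.5]
bridge top R [ 0.5432 -0.1242  0.1653] [32.7  9.7 27.5]
bridge bot [ 0.5389 -0.1327  0.1533] [32.   0.3 39.5]
handle top [ 0.5349 -0.1359  0.2133] [ 33.9  -4.5 -20.5]
h [ 0.54   -0.1273  0.2133] [ 33.9   5.4 -20.5]
h rear bot [ 0.5812 -0.1579  0.2133] [-17.2   0.3 -20.5]
restFL [ 0.5076 -0.1432  0.024 ] [ 53.3 -24.7 168.9]
FR [ 0.5334 -0.1     0.024 ] [ 53.3  25.6 168.8]
RL [ 0.5892 -0.1932  0.024 ] [-42.4 -25.8 168.8]
RR [ 0.6158 -0.1488  0.024 ] [-42.4  25.9 168.8]
grooveF [ 0.5271 -0.1261  0.024 ] [ 4.540e+01 -1.000e-01  1.688e+02]
```

```bash
python3 -m inch '[{"slide":[0,0,0],"dr":[0,0,-5],"claw":255},{"slide":[0,0,0],"dr":[0,0,-10],"claw":255},{"slide":[0,0,0],"dr":[0,0,-10],"claw":255},{"slide":[0,0,0],"dr":[0,0,-10],"claw":255},{"slide":[0,0,0],"dr":[0,0,-10],"claw":255},{"slide":[0,0,0],"dr":[0,0,-10],"claw":255},{"slide":[0,0,0],"dr":[0,0,-9.3],"claw":255},{"slide":[0,0,0],"dr":[0,0,-5],"claw":255},{"slide":[-25,21,0],"dr":[0,0,0],"claw":255},{"slide":[-35,30,0],"dr":[0,0,0],"claw":255},{"slide":[-35,30,0],"dr":[0,0,0],"claw":255},{"slide":[-35,30,0],"dr":[0,0,0],"claw":255},{"slide":[-35,30,0],"dr":[0,0,0],"claw":255},{"slide":[-35,30,0],"dr":[0,0,0],"claw":255},{"slide":[-35,30,0],"dr":[0,0,0],"claw":255},{"slide":[-30,27,0],"dr":[0,0,0],"claw":255},{"slide":[-25,22,0],"dr":[0,0,0],"claw":255},{"slide":[0,0,0],"dr":[0,0,0],"claw":255},{"slide":[0,0,0],"dr":[0,0,0],"claw":255}]'
python3 - <<'E'
from h import *
s=state();print(s["time"],s["tool_pos"],s["wrist_force"],s["torque"])
im=optics.camera("wrist")[:,:,::-1].copy();cv2.imwrite("pics/w4.png",im)
E
```

```text
time: 8.18
tool_pos: [0.6382, 0.2256, 0.1925]
ee_rot: [[-0.784, -0.621, -0.001], [-0.621, 0.784, -0.001], [0.002, -0.0, -1.0]]
wrist_force: [-0.5, -0.0, -0.7]
opening: 0.146
8.175 [0.63819362 0.22560292 0.19252876] [-0.45377713 -0.0437666  -0.67375795] [0.04561555 0.02395689 0.01604401]
```

View pics/w4.png

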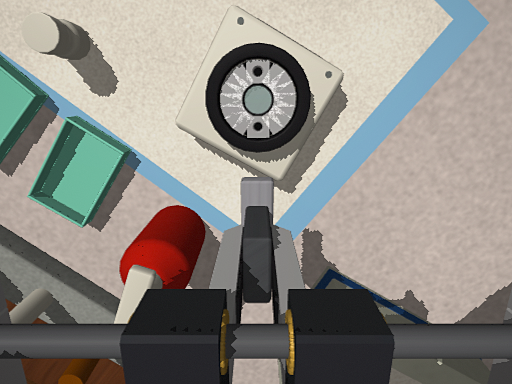

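The ring is in full view, its holes at about (258,71) and (258,126) and in line with the spanner. Next I'll refine their centres.

Run:
```python
from h import *
im=cv2.imread("pics/w4.png")
cv2.imwrite("pics/w4c.png",cv2.resize(im[40:160,200:316],None,fx=5,fy=5,interpolation=cv2.INTER_CUBIC))
s=state();p=np.array(s["tool_pos"]);R=np.array(s["ee_rot"]);po=(p,R)
g=cv2.cvtColor(im,cv2.COLOR_BGR2GRAY)
X=[]
for (u,v) in [(258,71),(258,126)]:
    w=g[v-6:v+7,u-6:u+7]; m=(w<60).astype(np.uint8)
    n,l,st,c=cv2.connectedComponentsWithStats(m);i=1+np.argmax(st[1:,4]);print(st[i],c[i]+[u-6,v-6])
    a=c[i]+[u-6,v-6]
    x=ray("wrist",a,.055,po);X.append(x);print(x,(R.T@(x-p)*1e3).round(1))
X=np.array(X);print(X.mean(0),np.linalg.norm(X[0]-X[1]),(R.T@(X.mean(0)-p)*1e3).round(1))
```

```text
[ 1  2  9  9 64] [257.140625  71.140625]
[0.55921357 0.16218817 0.055     ] [101.   -0.3 138. ]
[ 2  2  8  9 55] [257.45454545 125.94545455]
[0.59549973 0.19128267 0.055     ] [ 54.5  -0.  137.9]
[0.57735665 0.17673542 0.055     ] 0.0465099477793283 [ 77.8  -0.2 138. ]
```

View pics/w4c.png

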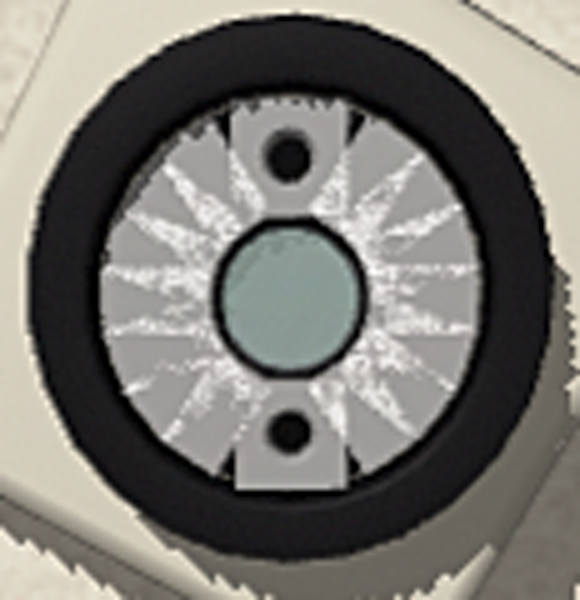

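```bash
python3 -m inch '[{"slide":[30,0,0],"dr":[0,0,0],"claw":255},{"slide":[30,0,0],"dr":[0,0,0],"claw":255},{"slide":[18.3,0,0],"dr":[0,0,0],"claw":255},{"slide":[0,0,30],"dr":[0,0,0],"claw":255},{"slide":[0,0,25],"dr":[0,0,0],"claw":255},{"slide":[0,0,15],"dr":[0,0,0],"claw":255},{"slide":[0,0,5],"dr":[0,0,0],"claw":255},{"slide":[0,0,3],"dr":[0,0,0],"claw":255},{"slide":[0,0,0],"dr":[0,0,0],"claw":255},{"slide":[0,0,0],"dr":[0,0,0],"claw":255}]'
python3 - <<'E'
from h import *
s=state();print(s["time"],s["tool_pos"],s["wrist_force"],s["torque"])
for n in ["wrist","scene"]:
  im=optics.camera(n)[:,:,::-1].copy();cv2.imwrite("pics/%s5.png"%n,im)
  if n=="scene": b=cv2.resize(im[150:270,290:410],(560,560),interpolation=cv2.INTER_CUBIC)
  else: a=im
f=[state()["wrist_force"] for _ in range(1)];print(f)
cv2.imwrite("pics/s5c.png",b)
E
```

```text
time: 9.48
tool_pos: [0.5773, 0.1781, 0.116]
ee_rot: [[-0.783, -0.622, 0.001], [-0.622, 0.783, 0.0], [-0.001, -0.0, -1.0]]
wrist_force: [0.0, -0.0, -1.6]
opening: 0.149
9.475 [0.57734691 0.17806226 0.11600479] [ 0.02667416 -0.00834248 -1.60213328] [ 0.09150338 -0.00118379  0.05188904]
[array([-0.2897541 ,  0.97593663, -1.6166873 ])]
```

View pics/wrist5.png

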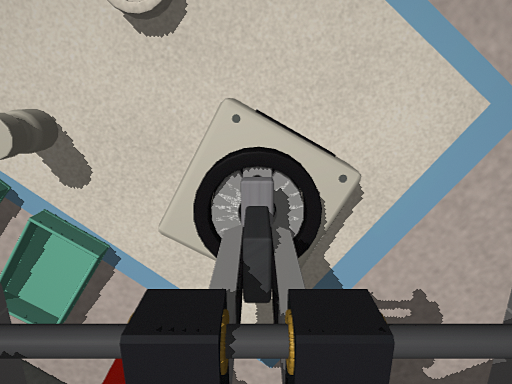

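View pics/s5c.png

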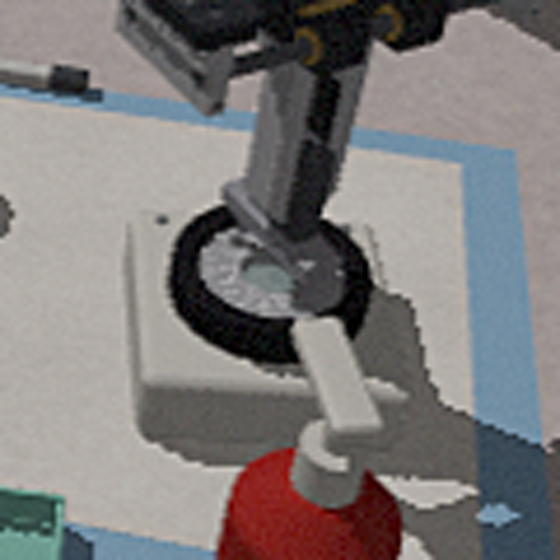

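Run:
```python
from h import *
s=state();print(s["tool_pos"]);
im=cv2.imread("pics/wrist5.png")
cv2.imwrite("pics/w5c.png",cv2.resize(im[135:255,185:331],None,fx=5,fy=5,interpolation=cv2.INTER_CUBIC))
```

```text
[0.57725893 0.17801197 0.11584448]
```

View pics/w5c.png

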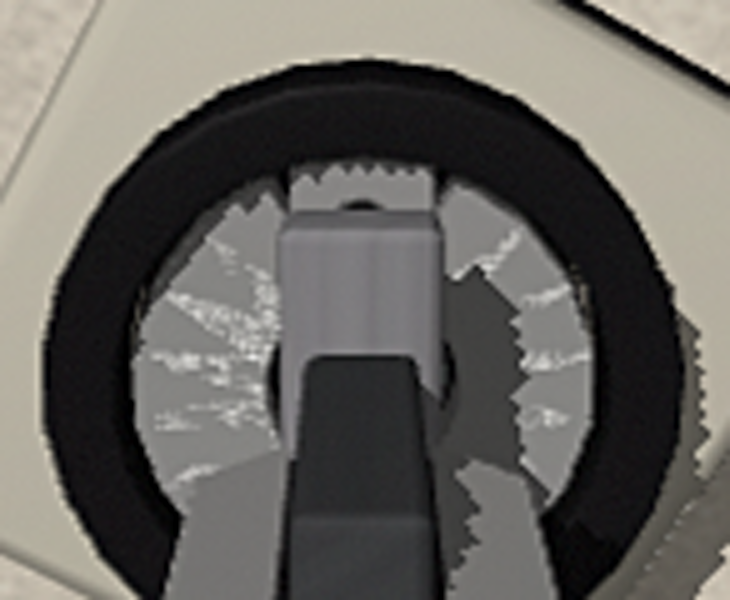

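Run:
```python
from h import *
s=state();p=np.array(s["tool_pos"]);R=np.array(s["ee_rot"]);po=(p,R)
f=lambda x,y:(185+x/5-.4,135+y/5-.4)
for n,z,x,y in [("hole far",.055,361,201),("tab L",.055,288,170),("tab R",.055,437,170),("collar L",.06,43,370),("collar R",.06,686,370),("collar far",.06,368,60),("collar far inner top",.06,360,160),("bridge top edge",p[2]-.0275,360,227),("bridge bottom",p[2]-.0395,360,212)]:
    X=ray("wrist",f(x,y),z,po);print(n,X.round(4),((R.T@(X-p))*1e3).round(1))
# same in w4: holes far edge
```

```text
hole far [0.5555 0.1599 0.055 ] [28.3 -0.6 60.8]
tab L [0.5583 0.1492 0.055 ] [ 32.8 -10.7  60.8]
tab R [0.5454 0.1655 0.055 ] [32.8 10.  60.8]
collar L [0.6015 0.1393 0.06  ] [  5.1 -45.4  55.9]
collar R [0.5452 0.2103 0.06  ] [ 5.1 45.2 55.8]
collar far [0.5388 0.1479 0.06  ] [48.9  0.4 55.8]
collar far inner top [0.5501 0.1555 0.06  ] [35.3 -0.7 55.8]
bridge top edge [0.5515 0.1567 0.0883] [33.4 -0.7 27.5]
bridge bottom [0.5525 0.1575 0.0763] [32.2 -0.7 39.5]
```

```bash
python3 -m inch '[{"slide":[0.5,0,2],"dr":[0,0,0],"claw":255},{"slide":[0,0,2],"dr":[0,0,0],"claw":255},{"slide":[0,0,1],"dr":[0,0,0],"claw":255},{"slide":[0,0,0],"dr":[0,0,0],"claw":255},{"slide":[0,0,0],"dr":[0,0,0],"claw":255}]'; python3 -m inch '[{"slide":[0,0,1],"dr":[0,0,0],"claw":255},{"slide":[0,0,1],"dr":[0,0,0],"claw":255},{"slide":[0,0,0],"dr":[0,0,0],"claw":255},{"slide":[0,0,0],"dr":[0,0,0],"claw":255}]'; python3 -m inch '[{"slide":[0,0,1],"dr":[0,0,0],"claw":255},{"slide":[0,0,0],"dr":[0,0,0],"claw":255},{"slide":[0,0,0],"dr":[0,0,0],"claw":255}]'
```

```text
time: 10.2
tool_pos: [0.5767, 0.1776, 0.1105]
ee_rot: [[-0.783, -0.622, 0.0], [-0.622, 0.783, -0.0], [0.0, -0.0, -1.0]]
wrist_force: [1.0, -0.6, -1.4]
opening: 0.145
time: 10.7
tool_pos: [0.5767, 0.1777, 0.1085]
ee_rot: [[-0.783, -0.622, 0.0], [-0.622, 0.783, -0.0], [0.0, -0.0, -1.0]]
wrist_force: [-0.8, -0.3, -1.3]
opening: 0.147
time: 11.08
tool_pos: [0.5767, 0.1777, 0.1075]
ee_rot: [[-0.783, -0.622, -0.0], [-0.622, 0.783, -0.0], [0.0, -0.0, -1.0]]
wrist_force: [0.7, -0.3, -1.7]
opening: 0.147
```

```bash
python3 -m inch '[{"slide":[0,0,1],"dr":[0,0,0],"claw":255},{"slide":[0,0,0],"dr":[0,0,0],"claw":255},{"slide":[0,0,0],"dr":[0,0,0],"claw":255}]'; python3 -c "
from h import *
for i in range(4):
  print(np.round(state()['wrist_force'],2)); optics.camera('top')"
```

```text
time: 11.45
tool_pos: [0.5767, 0.1777, 0.1065]
ee_rot: [[-0.783, -0.622, 0.0], [-0.622, 0.783, -0.0], [0.0, -0.0, -1.0]]
wrist_force: [-0.0, -0.8, -1.0]
opening: 0.145
[-0.05 -0.77 -0.96]
[-0.15  0.29 -1.02]
[-0.82 -0.21 -1.21]
[-0.49  0.36 -1.7 ]
```

```bash
python3 -m inch '[{"slide":[0,0,1],"dr":[0,0,0],"claw":255},{"slide":[0,0,0],"dr":[0,0,0],"claw":255},{"slide":[0,0,0],"dr":[0,0,0],"claw":255}]'; python3 -m inch '[{"slide":[0,0,1],"dr":[0,0,0],"claw":255},{"slide":[0,0,0],"dr":[0,0,0],"claw":255},{"slide":[0,0,0],"dr":[0,0,0],"claw":255}]'; python3 -c "
from h import *
for i in range(3):
  s=state();print(np.round(s['wrist_force'],2),s['torque']); optics.camera('top')
cv2.imwrite('pics/w6.png',optics.camera('wrist')[135:255,185:331,::-1].repeat(4,0).repeat(4,1))"
```

```text
time: 12.02
tool_pos: [0.5767, 0.1776, 0.1054]
ee_rot: [[-0.783, -0.622, 0.0], [-0.622, 0.783, -0.0], [0.0, -0.0, -1.0]]
wrist_force: [0.5, 1.2, -1.8]
opening: 0.147
time: 12.4
tool_pos: [0.5767, 0.1777, 0.1044]
ee_rot: [[-0.783, -0.622, -0.0], [-0.622, 0.783, -0.0], [0.0, -0.0, -1.0]]
wrist_force: [-0.5, -0.6, -0.7]
opening: 0.143
[-0.48 -0.57 -0.75] [-0.00100037  0.0744062  -0.05818986]
[ 0.15 -0.25 -1.58] [ 0.07659847  0.01926833 -0.0047669 ]
[ 0.72 -0.28 -0.93] [ 0.08286825  0.02456078 -0.01748857]
```

View pics/w6.png

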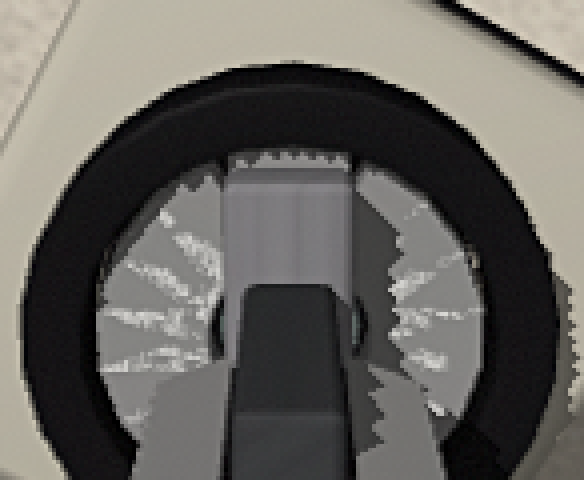

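Hardly any force, so the pins have entered the holes. I'll continue to about 8 mm depth.

```bash
python3 -m inch '[{"slide":[0,0,1],"dr":[0,0,0],"claw":255},{"slide":[0,0,0],"dr":[0,0,0],"claw":255},{"slide":[0,0,1],"dr":[0,0,0],"claw":255},{"slide":[0,0,0],"dr":[0,0,0],"claw":255},{"slide":[0,0,0],"dr":[0,0,0],"claw":255}]'; python3 -m inch '[{"slide":[0,0,1],"dr":[0,0,0],"claw":255},{"slide":[0,0,0],"dr":[0,0,0],"claw":255},{"slide":[0,0,0],"dr":[0,0,0],"claw":255}]'; python3 -c "
from h import *
for i in range(3):
  s=state();print(np.round(s['wrist_force'],2),s['torque']); optics.camera('top')"
```

```text
time: 13.22
tool_pos: [0.5767, 0.1776, 0.1025]
ee_rot: [[-0.783, -0.622, -0.0], [-0.622, 0.783, -0.0], [0.0, -0.0, -1.0]]
wrist_force: [-0.4, -0.6, -2.1]
opening: 0.147
time: 13.6
tool_pos: [0.5767, 0.1776, 0.1014]
ee_rot: [[-0.783, -0.622, -0.0], [-0.622, 0.783, -0.0], [0.0, -0.0, -1.0]]
wrist_force: [0.1, -0.1, -1.3]
opening: 0.145
[ 0.06 -0.06 -1.26] [0.06719139 0.08936685 0.02723989]
[ 0.41 -0.04 -0.78] [0.13713742 0.02434495 0.06121667]
[-0.17 -0.43 -1.52] [ 0.09190228  0.03789035 -0.03868549]
```

```bash
python3 -m inch '[{"slide":[0,0,0],"dr":[0,0,2],"claw":255},{"slide":[0,0,0],"dr":[0,0,2],"claw":255},{"slide":[0,0,0],"dr":[0,0,2],"claw":255},{"slide":[0,0,0],"dr":[0,0,2],"claw":255}]'; python3 -c "
from h import *
s=state();print(np.round(s['wrist_force'],2),s['torque'])"
python3 -m inch '[{"slide":[0,0,0],"dr":[0,0,2],"claw":255},{"slide":[0,0,0],"dr":[0,0,2],"claw":255},{"slide":[0,0,0],"dr":[0,0,2],"claw":255},{"slide":[0,0,0],"dr":[0,0,2],"claw":255}]'; python3 -c "
from h import *
s=state();print(np.round(s['wrist_force'],2),s['torque'])"
```

```text
time: 14.25
tool_pos: [0.5767, 0.1777, 0.1015]
ee_rot: [[-0.863, -0.505, 0.0], [-0.505, 0.863, -0.0], [0.0, -0.0, -1.0]]
wrist_force: [-0.2, -0.3, -0.7]
opening: 0.147
[-0.2  -0.29 -0.7 ] [0.01811017 0.03098318 0.25860579]
time: 14.75
tool_pos: [0.5767, 0.1776, 0.1015]
ee_rot: [[-0.925, -0.38, -0.0], [-0.38, 0.925, -0.0], [0.0, -0.0, -1.0]]
wrist_force: [-0.5, -0.1, -1.0]
opening: 0.146
[-0.5  -0.06 -1.03] [0.03393098 0.0007325  0.28044148]
```

Torque is about 0.27 N·m and side forces are near zero, so the ring is turning.

```bash
python3 -m inch '[{"slide":[0,0,0],"dr":[0,0,2.5],"claw":255},{"slide":[0,0,0],"dr":[0,0,2.5],"claw":255},{"slide":[0,0,0],"dr":[0,0,2.5],"claw":255},{"slide":[0,0,0],"dr":[0,0,2.5],"claw":255},{"slide":[0,0,0],"dr":[0,0,2.5],"claw":255},{"slide":[0,0,0],"dr":[0,0,2.5],"claw":255},{"slide":[0,0,0],"dr":[0,0,2.5],"claw":255},{"slide":[0,0,0],"dr":[0,0,2.5],"claw":255},{"slide":[0,0,0],"dr":[0,0,2.5],"claw":255},{"slide":[0,0,0],"dr":[0,0,2.5],"claw":255}]'; python3 -c "
from h import *
s=state();print(np.round(s['wrist_force'],2),s['torque'],s['q'][6])
cv2.imwrite('pics/w7.png',optics.camera('wrist')[:,:,::-1])"
```

```text
time: 16.0
tool_pos: [0.5767, 0.1776, 0.1015]
ee_rot: [[-0.999, 0.047, 0.0], [0.047, 0.999, -0.0], [-0.0, -0.0, -1.0]]
wrist_force: [-0.5, -0.8, -0.6]
opening: 0.149
[-0.5  -0.81 -0.56] [-0.03271145 -0.01096453  0.2811937 ] 1.3578611734277097
```

View pics/w7.png

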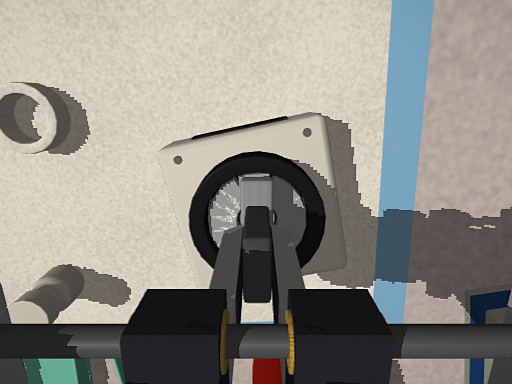

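The wrist view shows the bridge still centred in the ring, at 41° of turn. From here I'll take small steps and watch the torque.

```bash
python3 -m inch '[{"slide":[0,0,0],"dr":[0,0,1],"claw":255},{"slide":[0,0,0],"dr":[0,0,1],"claw":255},{"slide":[0,0,0],"dr":[0,0,1],"claw":255}]' >/dev/null; python3 -c "
from h import *
s=state();print(np.round(s['wrist_force'],2),s['torque'])"
python3 -m inch '[{"slide":[0,0,0],"dr":[0,0,1],"claw":255},{"slide":[0,0,0],"dr":[0,0,1],"claw":255}]'>/dev/null; python3 -c "
from h import *
s=state();print(np.round(s['wrist_force'],2),s['torque'])"
```

```text
[ 0.74 -0.13 -1.08] [-0.08191742  0.01066545  0.2584878 ]
[-0.01 -0.58 -0.35] [-0.12718092 -0.01340887  0.2516425 ]
```

```bash
python3 -m inch '[{"slide":[0,0,0],"dr":[0,0,1],"claw":255},{"slide":[0,0,0],"dr":[0,0,1],"claw":255}]'>/dev/null; python3 -c "
from h import *
s=state();print(np.round(s['wrist_force'],2),s['torque'])"
```

```text
[ 0.22 -0.07 -1.66] [-0.1051588  -0.06025341  0.30672816]
```

```bash
python3 -m inch '[{"slide":[0,0,0],"dr":[0,0,1],"claw":255},{"slide":[0,0,0],"dr":[0,0,1],"claw":255}]'>/dev/null; python3 -c "
from h import *
s=state();print(np.round(s['wrist_force'],2),s['torque'])"
```

```text
[ 0.26 -0.11 -0.86] [-0.14204865 -0.04185943  0.22402209]
```

```bash
python3 -m inch '[{"slide":[0,0,0],"dr":[0,0,1],"claw":255},{"slide":[0,0,0],"dr":[0,0,1],"claw":255}]'>/dev/null; python3 -c "
from h import *
s=state();print(np.round(s['wrist_force'],2),s['torque'])"
```

```text
[-0.64 -0.57 -0.95] [-0.15225312 -0.05331522  0.23219014]
```

```bash
python3 -m inch '[{"slide":[0,0,0],"dr":[0,0,1],"claw":255},{"slide":[0,0,0],"dr":[0,0,1],"claw":255}]'>/dev/null; python3 -c "
from h import *
s=state();print(np.round(s['wrist_force'],2),s['torque'])"
```

```text
[-0.59 -0.85 -1.69] [-0.15366162  0.03629764  0.28910222]
```

```bash
python3 -m inch '[{"slide":[0,0,0],"dr":[0,0,1],"claw":255},{"slide":[0,0,0],"dr":[0,0,1],"claw":255}]'>/dev/null; python3 -c "
from h import *
s=state();print(np.round(s['wrist_force'],2),s['torque'])"
```

```text
[ 0.79 -0.06 -1.52] [-0.22714299 -0.097491    0.23967132]
```

```bash
python3 -m inch '[{"slide":[0,0,0],"dr":[0,0,1],"claw":255}]'>/dev/null; python3 -c "
from h import *
s=state();print(np.round(s['wrist_force'],2),s['torque'])"
```

```text
[-0.08 -0.31 -0.8 ] [-0.17484187 -0.01275116  0.26827104]
```

```bash
python3 -m inch '[{"slide":[0,0,0],"dr":[0,0,1],"claw":255}]'>/dev/null; python3 -c "
from h import *
s=state();print(np.round(s['wrist_force'],2),s['torque'])"
```

```text
[ 0.35 -0.61 -1.23] [-0.23024098 -0.04950326  0.25707949]
```

```bash
python3 -m inch '[{"slide":[0,0,0],"dr":[0,0,1],"claw":255}]'>/dev/null; python3 -c "
from h import *
s=state();print(np.round(s['wrist_force'],2),s['torque'])"
```

```text
[-0.35 -0.98 -1.4 ] [-0.20225898  0.00609239  0.26987637]
```

```bash
python3 -m inch '[{"slide":[0,0,0],"dr":[0,0,1],"claw":255}]'>/dev/null; python3 -c "
from h import *
s=state();print(np.round(s['wrist_force'],2),s['torque'])
cv2.imwrite('pics/w8.png',optics.camera('wrist')[:,:,::-1])"
```

```text
[-0.56 -1.22 -0.72] [-0.19047795 -0.02073489  0.23476831]
```

View pics/w8.png

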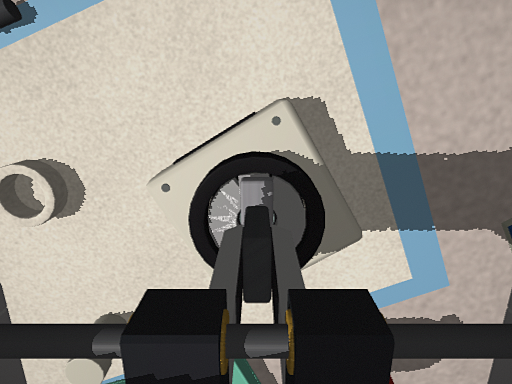

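```bash
python3 -m inch '[{"slide":[0,0,0],"dr":[0,0,1],"claw":255}]'>/dev/null; python3 -c "
from h import *
s=state();print(np.round(s['wrist_force'],2),s['torque'])"
```

```text
[ 1.26 -1.28 -0.04] [-0.23503185 -0.05858529  0.27634809]
```

```bash
python3 -m inch '[{"slide":[0,0,0],"dr":[0,0,1],"claw":255}]'>/dev/null; python3 -c "
from h import *
s=state();print(np.round(s['wrist_force'],2),s['torque'])"
```

```text
[-0.51 -0.84  0.08] [-0.24044603 -0.02081157  0.29504435]
```

```bash
python3 -m inch '[{"slide":[0,0,0],"dr":[0,0,1],"claw":255}]'>/dev/null; python3 -c "
from h import *
s=state();print(np.round(s['wrist_force'],2),s['torque'])"
```

```text
[-0.1  -0.71 -0.72] [-0.30533323  0.0083913   0.21577537]
```

```bash
python3 -m inch '[{"slide":[0,0,0],"dr":[0,0,1],"claw":255}]'>/dev/null; python3 -c "
from h import *
s=state();print(np.round(s['wrist_force'],2),s['torque'])"
```

```text
[ 0.61 -1.37 -1.12] [-0.26848885  0.01324858  0.29234371]
```

```bash
python3 -m inch '[{"slide":[0,0,0],"dr":[0,0,1],"claw":255}]'>/dev/null; python3 -c "
from h import *
s=state();print(np.round(s['wrist_force'],2),s['torque'],s['ee_rot'][:,0])"
```

```text
[-0.02 -0.57 -0.4 ] [-0.25925909 -0.03733993  0.26975789] [-8.94006541e-01  4.48053905e-01 -4.62969909e-05]
```

```bash
python3 -m inch '[{"slide":[0,0,0],"dr":[0,0,1],"claw":255}]'>/dev/null; python3 -c "
from h import *
s=state();print(np.round(s['wrist_force'],2),s['torque'],s['ee_rot'][:,0])"
```

```text
[ 0.11 -0.64 -1.04] [-0.28038212 -0.05432668  0.32734363] [-8.86038158e-01  4.63612313e-01 -7.71654564e-05]
```

```bash
python3 -m inch '[{"slide":[0,0,0],"dr":[0,0,1],"claw":255}]'>/dev/null; python3 -c "
from h import *
s=state();print(np.round(s['wrist_force'],2),s['torque'],s['ee_rot'][:,0])
im=optics.camera('wrist')[:,:,::-1];cv2.imwrite('pics/w9.png',cv2.resize(im[135:310,185:331],None,fx=3.4,fy=3.4,interpolation=cv2.INTER_CUBIC))"
```

```text
[ 0.65 -0.82 -0.67] [-0.27908269  0.03452065  0.44870654] [-8.77915165e-01  4.78816206e-01 -6.44620252e-05]
```

View pics/w9.png

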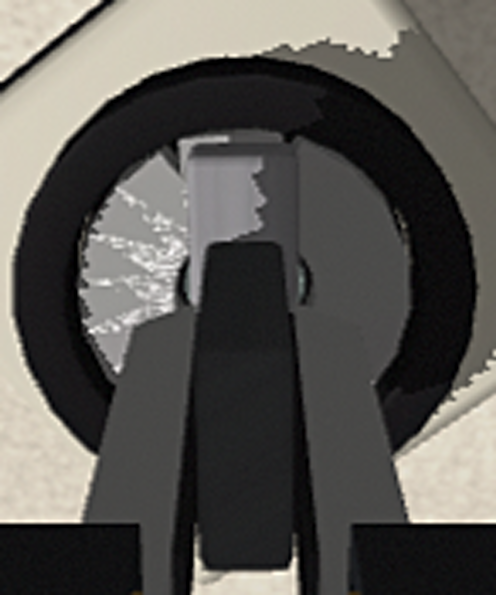

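```bash
python3 -m inch '[{"slide":[0,0,0],"dr":[0,0,0.6],"claw":255},{"slide":[0,0,0],"dr":[0,0,0],"claw":255}]'>/dev/null; python3 -c "
from h import *
s=state();print(np.round(s['wrist_force'],2),s['torque'],s['ee_rot'][:,0])"
```

```text
[-0.34 -1.04 -0.9 ] [-0.26572847 -0.02233348  0.54950728] [-8.73318338e-01  4.87149946e-01 -9.79949111e-05]
```

The torque rose to 0.55 N·m and held, so the ring is at its stop. Now I'll ease off.

```bash
python3 -m inch '[{"slide":[0,0,0],"dr":[0,0,-1.5],"claw":255},{"slide":[0,0,0],"dr":[0,0,-1.5],"claw":255},{"slide":[0,0,0],"dr":[0,0,0],"claw":255}]'>/dev/null; python3 -c "
from h import *
s=state();print(s['time'],np.round(s['wrist_force'],2),s['torque'],s['ee_rot'][:,0])"
```

```text
20.025 [ 0.67 -0.27 -2.46] [-0.10896586  0.00087355  0.00915477] [-8.97796214e-01  4.40411091e-01  1.73475104e-04]
```

```bash
python3 -m inch '[{"slide":[0,0,0],"dr":[0,0,-1.5],"claw":255},{"slide":[0,0,0],"dr":[0,0,0],"claw":255}]'>/dev/null; python3 -c "
from h import *
s=state();print(s['time'],np.round(s['wrist_force'],2),s['torque'],s['ee_rot'][:,0])"
```

```text
20.275 [-0.31  0.01 -1.65] [-0.0476553  -0.02391063 -0.07904265] [-9.09086922e-01  4.16606491e-01 -9.05045574e-06]
```

```bash
python3 -m inch '[{"slide":[0,0,-2],"dr":[0,0,0],"claw":255},{"slide":[0,0,-3],"dr":[0,0,0],"claw":255},{"slide":[0,0,-4],"dr":[0,0,0],"claw":255},{"slide":[0,0,-6],"dr":[0,0,0],"claw":255},{"slide":[0,0,-15],"dr":[0,0,0],"claw":255},{"slide":[0,0,-30],"dr":[0,0,0],"claw":255},{"slide":[0,0,-30],"dr":[0,0,0],"claw":255},{"slide":[-30,0,0],"dr":[0,0,0],"claw":255},{"slide":[-25,0,0],"dr":[0,0,0],"claw":255},{"slide":[-20,0,0],"dr":[0,0,0],"claw":255},{"slide":[0,0,0],"dr":[0,0,0],"claw":255},{"slide":[0,0,0],"dr":[0,0,0],"claw":255}]'; python3 -c "
from h import *
s=state();print(s['tool_pos'].tolist(),s['torque'],s['ee_rot'].round(4).tolist())
im=optics.camera('wrist')[:,:,::-1];cv2.imwrite('pics/w10.png',im)"
```

```text
time: 21.78
tool_pos: [0.6444, 0.1467, 0.1919]
ee_rot: [[-0.909, 0.417, 0.0], [0.417, 0.909, 0.0], [0.0, 0.0, -1.0]]
wrist_force: [-0.1, -0.0, -0.4]
opening: 0.144
[0.6444282598103789, 0.1467480043115249, 0.19189966440857464] [0.0660474  0.0319871  0.04040914] [[-0.909, 0.4169, 0.0], [0.4169, 0.909, 0.0002], [0.0001, 0.0002, -1.0]]
```

View pics/w10.png

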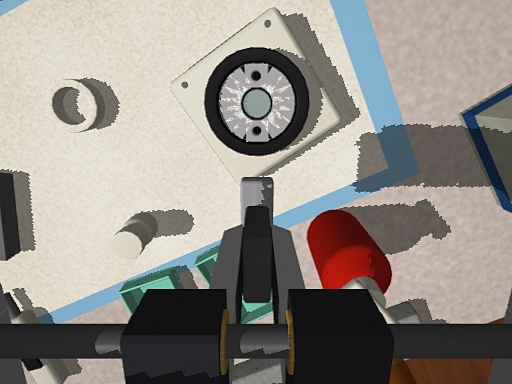

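Run:
```python
from h import *
s=state();p=np.array(s["tool_pos"]);R=np.array(s["ee_rot"]);po=(p,R)
im=cv2.imread("pics/w10.png");g=cv2.cvtColor(im,cv2.COLOR_BGR2GRAY);X=[]
for (u,v) in [(256,76),(257,131)]:
    w=g[v-6:v+7,u-6:u+7]; m=(w<60).astype(np.uint8)
    n,l,st,c=cv2.connectedComponentsWithStats(m);i=1+np.argmax(st[1:,4]);a=c[i]+[u-6,v-6];print(st[i],a)
    X.append(ray("wrist",a,.055,po))
X=np.array(X);v=X[0]-X[1];print(X.mean(0),np.linalg.norm(v),np.degrees(np.arctan2(v[1],v[0])))
```

```text
[ 2  1  9 10 65] [255.83076923  75.29230769]
[ 2  2  8  8 49] [256.51020408 130.28571429]
[0.57700216 0.17748413 0.055     ] 0.04683746014674445 156.06428491946053
```

The ring's holes now lie along 156.1°. They started at 218.4°, so the ring has turned 62.3° (1.09 rad) clockwise. Next I'll return to the rest.

```bash
python3 -m inch '[{"slide":[0,0,0],"dr":[0,0,6.2],"claw":255},{"slide":[-7,-24,0],"dr":[0,0,0],"claw":255},{"slide":[-11,-40,0],"dr":[0,0,0],"claw":255},{"slide":[-12,-42,0],"dr":[0,0,0],"claw":255},{"slide":[-12,-42,0],"dr":[0,0,0],"claw":255},{"slide":[-12,-42,0],"dr":[0,0,0],"claw":255},{"slide":[-12,-42,0],"dr":[0,0,0],"claw":255},{"slide":[-10,-38,0],"dr":[0,0,0],"claw":255},{"slide":[-6,-24,0],"dr":[0,0,0],"claw":255},{"slide":[0,0,0],"dr":[0,0,0],"claw":255},{"slide":[0,0,0],"dr":[0,0,0],"claw":255}]'; python3 -c "
from h import *
s=state();p=s['tool_pos'];print(p.tolist(),s['ee_rot'].round(4).tolist())
R=s['ee_rot'];print('need mm',R.T@(np.array([.5640,-.1479,.1919])-p)*1e3)
im=optics.camera('wrist')[:,:,::-1];cv2.imwrite('pics/w11.png',im)
cv2.imwrite('pics/w11c.png',cv2.resize(im[120:310,190:330],None,fx=3.1,fy=3.1,interpolation=cv2.INTER_CUBIC))"
```

```text
time: 23.2
tool_pos: [0.5643, -0.1474, 0.1916]
ee_rot: [[-0.859, 0.512, 0.0], [0.512, 0.859, 0.0], [0.0, 0.001, -1.0]]
wrist_force: [-0.8, 0.8, -1.2]
opening: 0.15
[0.5643233722813483, -0.14744977659241076, 0.19162531379085287] [[-0.859, 0.5119, 0.0002], [0.5119, 0.859, 0.0005], [0.0001, 0.0005, -1.0]]
need mm [ 0.0473216  -0.55215922 -0.27496204]
```

View pics/w11c.png

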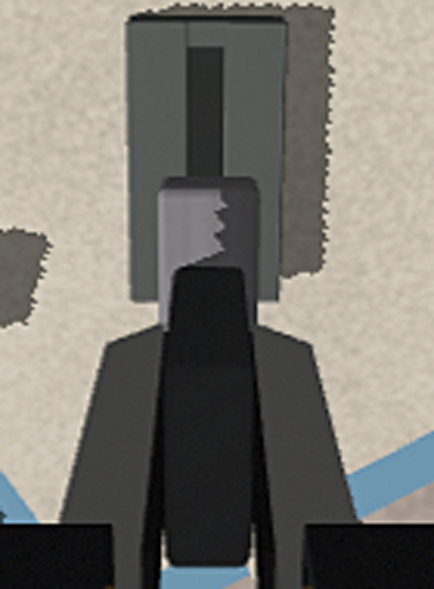

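The spanner's pose in the grip is unchanged and it lines up with the groove at (207,110). I'll lower it now.

```bash
python3 -m inch '[{"slide":[0,-0.6,30],"dr":[0,0,0],"claw":255},{"slide":[0,0,40],"dr":[0,0,0],"claw":255},{"slide":[0,0,25],"dr":[0,0,0],"claw":255},{"slide":[0,0,9],"dr":[0,0,0],"claw":255},{"slide":[0,0,4],"dr":[0,0,0],"claw":255},{"slide":[0,0,4],"dr":[0,0,0],"claw":255},{"slide":[0,0,0],"dr":[0,0,0],"claw":255}]'; python3 -m inch '[{"slide":[0,0,3],"dr":[0,0,0],"claw":255},{"slide":[0,0,3],"dr":[0,0,0],"claw":255},{"slide":[0,0,3],"dr":[0,0,0],"claw":255},{"slide":[0,0,0],"dr":[0,0,0],"claw":255}]'
```

```text
time: 24.12
tool_pos: [0.5644, -0.1485, 0.0799]
ee_rot: [[-0.859, 0.513, 0.001], [0.513, 0.859, -0.0], [-0.001, 0.0, -1.0]]
wrist_force: [-0.4, -0.3, -1.1]
opening: 0.145
time: 24.62
tool_pos: [0.564, -0.1486, 0.0702]
ee_rot: [[-0.858, 0.513, -0.0], [0.513, 0.858, -0.0], [0.0, -0.0, -1.0]]
wrist_force: [0.5, 0.3, -1.2]
opening: 0.149
```

```bash
python3 -m inch '[{"slide":[0,0,3],"dr":[0,0,0],"claw":255},{"slide":[0,0,2],"dr":[0,0,0],"claw":255},{"slide":[0,0,1],"dr":[0,0,0],"claw":255},{"slide":[0,0,0],"dr":[0,0,0],"claw":255}]'; python3 -m inch '[{"slide":[0,0,0.7],"dr":[0,0,0],"claw":255},{"slide":[0,0,0],"dr":[0,0,0],"claw":255}]'
```

```text
time: 25.12
tool_pos: [0.5641, -0.1487, 0.0644]
ee_rot: [[-0.858, 0.513, -0.0], [0.513, 0.858, -0.0], [0.0, -0.0, -1.0]]
wrist_force: [0.7, 0.9, -0.7]
opening: 0.151
time: 25.38
tool_pos: [0.5642, -0.1486, 0.0638]
ee_rot: [[-0.858, 0.513, 0.0], [0.513, 0.858, -0.0], [-0.0, -0.0, -1.0]]
wrist_force: [-0.7, -0.1, -1.2]
opening: 0.146
```

```bash
python3 -m inch '[{"slide":[0,0,0.4],"dr":[0,0,0],"claw":255},{"slide":[0,0,0],"dr":[0,0,0],"claw":255}]'; python3 -m inch '[{"slide":[0,0,0],"dr":[0,0,0],"claw":160},{"slide":[0,0,0],"dr":[0,0,0],"claw":160},{"slide":[0,0,0],"dr":[0,0,0],"claw":160},{"slide":[0,0,0],"dr":[0,0,0],"claw":120},{"slide":[0,0,0],"dr":[0,0,0],"claw":120},{"slide":[0,0,0],"dr":[0,0,0],"claw":120},{"slide":[0,0,0],"dr":[0,0,0],"claw":100},{"slide":[0,0,0],"dr":[0,0,0],"claw":100}]'; python3 -c "
from h import *
im=optics.camera('wrist')[:,:,::-1];cv2.imwrite('pics/w12.png',im)"
```

```text
time: 25.62
tool_pos: [0.5642, -0.1486, 0.0634]
ee_rot: [[-0.858, 0.513, 0.0], [0.513, 0.858, -0.0], [-0.0, -0.0, -1.0]]
wrist_force: [-1.5, 0.2, -1.3]
opening: 0.144
time: 26.62
tool_pos: [0.5642, -0.1486, 0.0634]
ee_rot: [[-0.858, 0.513, 0.0], [0.513, 0.858, -0.0], [-0.0, -0.0, -1.0]]
wrist_force: [-0.7, 0.2, -0.1]
opening: 0.604
```

View pics/w12.png

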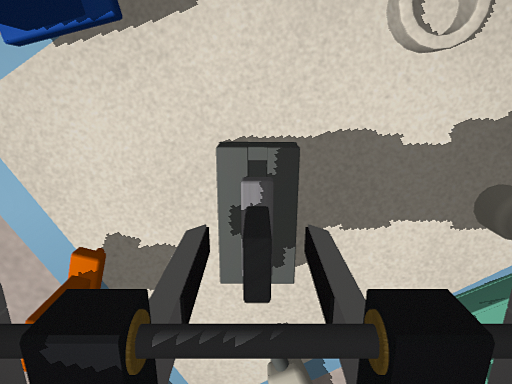

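The fingers are clear on both sides and the spanner stands in the rest at (257,230). I'll retreat upward.

```bash
python3 -m inch '[{"slide":[0,0,-10],"dr":[0,0,0],"claw":100},{"slide":[0,0,-30],"dr":[0,0,0],"claw":100},{"slide":[0,0,-40],"dr":[0,0,0],"claw":100},{"slide":[0,0,-40],"dr":[0,0,0],"claw":100},{"slide":[0,0,-30],"dr":[0,0,0],"claw":100},{"slide":[-50,0,0],"dr":[0,0,0],"claw":100},{"slide":[0,0,0],"dr":[0,0,0],"claw":100},{"slide":[0,0,0],"dr":[0,0,0],"claw":100}]'; python3 -c "
from h import *
s=state();po=(s['tool_pos'],s['ee_rot'])
im=optics.camera('wrist')[:,:,::-1].copy();cv2.imwrite('pics/w13.png',im)
t=optics.camera('top')[:,:,::-1].copy();cv2.imwrite('pics/t13.png',t);sc=optics.camera('scene')[:,:,::-1];cv2.imwrite('pics/s13.png',sc)"
```

```text
time: 27.68
tool_pos: [0.6066, -0.1742, 0.2134]
ee_rot: [[-0.858, 0.513, -0.001], [0.513, 0.858, -0.0], [0.0, -0.0, -1.0]]
wrist_force: [-0.7, -0.0, -0.5]
opening: 0.608
```

View pics/w13.png

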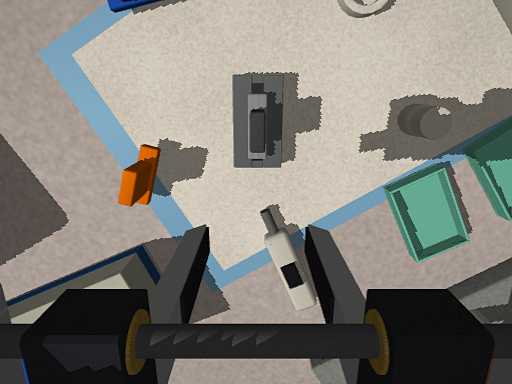

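View pics/s13.png

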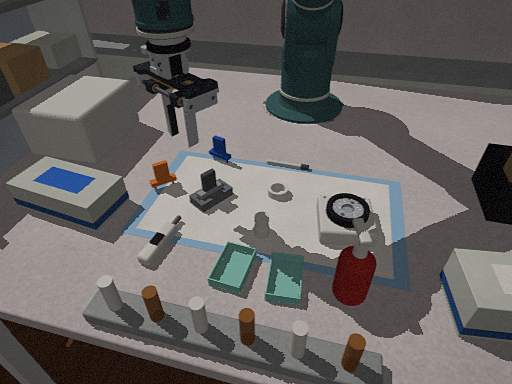

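View pics/t13.png

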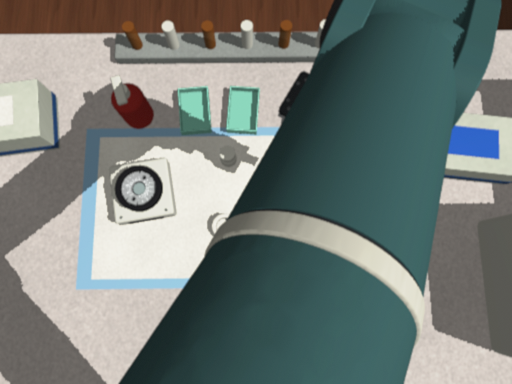

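The wrist and scene views show the spanner upright in its rest, at (257,130) and (210,185). The other things are where they were at the start, so I'm handing in.

```bash
python3 -c "
from bench import job
print(job.close_job())"
```

```text
the job is handed in; nothing more can be done
None
```

I turned the ring clockwise to its stop with the steel spanner, then stood the spanner back in its rest and let go. I handed the job in at about 28 s; it reports no verdict.

- **Into the ring:** The pins went about 8 mm into the holes with almost no vertical force, so the spring was hardly pressed. That depth comes from the tool height; the pins can't be seen in the holes.
- **Turning:** Turning took about 0.25–0.3 N·m. At the stop the torque rose to 0.55 N·m and held, which is roughly 23 N at the pins. I then eased it back to about zero before lifting out.
- **Ring home:** The pictures show the holes moved from 218.4° to 156.1°, a turn of 1.09 rad. That fits the stated 0.8 to 1.1 rad, but I could not read the ring joint itself. "Home" rests on that angle and the torque rise.
- **Spanner back:** I released it at the same height at which I gripped it (63.4 against 63.5 mm). It stands upright in the groove about 3 mm from the rest's centre, and the gripper is well clear.
- **Other things:** They look unmoved in the last pictures. I judged that by eye, and the arm hid part of the top view.

One reading I could not explain: a sideways moment of up to 0.3 N·m built up while turning. It fell to about 0.05 N·m when I eased off, and the spanner had not shifted in the grip.

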